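# Roll the housing onto the measuring carriage, red mark up

### The job

First push the orange-tabbed carriage along its rail until it is fully home against the blue loading plate. Then roll the aluminium housing over its lower edges towards the carriage, a quarter turn at a time, letting it rest on each face and never lifting it well clear of the surface, until the red-dot face that starts underneath is up; let go with the housing wholly on the carriage's black deck and roughly square to it, the carriage still fully home. Leave the other things on the bench where they are.

Things in the scene. Friction and masses are not known exactly. Their poses are not given: they have to be found in the camera images.
- housing: Aluminium box 60 x 80 x 80 mm (own x, y, z), 0.3-0.65 kg. Origin: its centre. Flat end faces +-x (dark ring, brass centre), 60 mm apart, can be gripped anywhere. -z face: red dot, underneath at the start; +z: four screw heads; +-y: black bar. Starts on the loading plate, x axis within 0.12 rad of the station's. Rolling towards the carriage is a turn about its own +x axis.
- mark (a point): Centre of the housing's red-dot face (a red disc 44 mm across), 40 mm from the housing's centre.
- station: Fixed station. Origin on the bench under the middle of the edge where plate and carriage meet; z up, rail along y. Blue loading plate: flat top 40 mm above the bench, 110 mm wide (x), y +1 to +200 mm. Rail y 0 to -275 mm on a dark base 130 mm wide, 12 mm high, y -280 to +200 mm; yellow end stop at y -272 mm, 26 mm high. No walls above plate or deck.
- carriage (a joint): Position of the sliding carriage on the rail in m: 0 = fully home against the loading plate (hard stop; 1 mm gap between deck and plate), growing as it moves away along the station's -y, at most 0.13. It needs about 10 N to move and stays where it is left.
- deck (a point): Centre of the top face of the carriage's flat black deck, 100 mm wide (x) by 110 mm long (y), level with the loading plate (40 mm above the bench), with yellow corner marks. When home it lies at station y = -56 mm. Axes as the station's.
- tab (a point): Middle of the top edge of the carriage's orange upright tab, 50 mm wide (x), 12 mm thick (y), standing 35 mm above the deck at the deck's far (-y) end, 61 mm from the deck's centre. Can be pushed or pinched from above.
- bottle: White squeeze bottle, yellow cap, 60 mm across, 150 mm high. Bystander. Origin under its foot.
- dish: Clear round dish of brass pieces, 100 mm across, 24 mm high. Bystander. Origin under its middle.
- tape: Green tape roll lying flat, 80 mm across, 24 mm high. Bystander. Origin under its middle.
- gauge_case: Blue case 90 x 60 x 35 mm. Bystander. Origin under its middle.
- mouse: Black computer mouse 100 x 62 x 22 mm. Bystander. Origin under its middle.
- flask: Dark flask, 68 mm across, 190 mm high. Bystander. Origin under its foot.
There are look-alikes about, which are no part of the job. Leave any pink look-alike of the housing alone.

How it is judged:
By the outcome, as a careful person would: the job done as asked, in the order asked, and still so for the second after the job is handed in, with the robot touching nothing.
It also fails if it takes over 72 s, if anything falls off the work surface, if the arm or the gripper's body presses on something with over 40 N, if the wrist force passes 120 N, or if a joint passes its speed limit or range.

### The arm

A 6-joint arm with a two-finger parallel gripper is mounted at the origin on the work surface. World frame = base frame: x ahead of the robot, y to its left, z up, the work surface at z = 0. Lengths are in mm, angles in rad, forces in N, time in s.
With the tool pointing down it reaches from about 350 to 775 mm from the base axis. Payload 7.3 kg.
Tool frame: the origin (TCP) lies midway between the tips of the shut fingers; the grasp point (between the pads) lies 19 mm behind it (robot.grip_point_offset is the distance from the TCP to the grasp point, in mm); z points along the fingers, y is the line along which they close (so a half turn about z gives the same grasp; the last joint's range is limited). The gripper opens to 92 mm and grips with 3 to 60 N. Pads are 19 mm wide; open, the fingers measure 130 mm over their backs; the gripper's body (75 mm by 190 mm) begins 47 mm behind the grasp point.
Start: joints at [-1.361, 0.342, 1.524, -0, 1.275, -0.146], TCP at [182.902, -492.13, 226.741] pointing down, gripper open.
Joint ranges: [-2.53, 2.53], [-0.77, 2.02], [0.04, 2.7], [-1, 4.14], [0.28, 2.66], [-3.11, 3.11]. Speed limits (rad/s): [2.57, 2.57, 3.14, 3.14, 3.14, 3.14].

### API

Orientations are given as [roll, pitch, yaw] about the fixed x, y, z axes, in that order (R = Rz(yaw) Ry(pitch) Rx(roll)).
In Python, from cell import robot gives the robot as it stands. The module is installed in compiled form; this text tells all that it offers.
- The arm moves only by the tool play_rows, never from a script. Its argument "series" is a list of rows, each a list of 6 numbers: the shift along the tool's x, y, z each as a share of 300 mm, from -1 to 1, then the turn, a rotation vector about the tool's x, y, z each as a share of 90 degrees, from -1 to 1. A call has 1 to 8 rows; each row is the pose to reach, as a shift and turn from the pose commanded when the call began, along the tool's axes at that moment; what a row does not reach only later rows make up. A row lasts 1/10 s, in which the tool goes at most 50 mm and 8.59 degrees, less where a joint would pass 70% of its speed; a pose out of reach is approached as far as the arm can. A call with a number of a shift or a turn outside -1 to 1 is refused whole. A call with a gripper value outside its range is refused whole. "hand" is the closure, from -1 (fully open) to 1 (shut), so that 0 is half open, set as the call begins (left out, the last holds). The fingers move at their own pace and stop on an object; the grip force is fixed at half the most. Time passes only in rows, so rows that repeat a pose let the fingers close. It gives the time, the measured TCP pose, the force, the opening and the grip force at its end, in the units of the state.
- robot.get_state(): the state, without advancing time (a new reading comes with each control period).
- robot.capture(name): name is "scene" or "top" or "wrist"; returns a dict with "frame" (420x560x3 uint8, red, green, blue), "depth" (420x560 float32, mm along the optical axis (not along the pixel's ray), 0 where there is no reading), "intrinsics" (3x3 intrinsics, pixels), "R" (3x3) and "t" (3): a world point X has camera coordinates R X + t. Camera axes: x right, y down, z forward; pixel columns grow to the right and rows downward; lengths in mm; the calibration is good to about 2 mm. A picture is of the moment at which its call begins.
- robot.hand_in(): hands the job in; it is judged then, once.
The state is a dict: "time_s": time; "q": joint angles; "joint_vel": joint speeds; "effort": joint torques, N m; "ee_pos": TCP position; "tool_rot": TCP orientation; "force": force on the tool from outside, world axes, zero at the start; "moment": the same for the moment, N m; "gripper_width": finger opening in mm; "gripper_force": force on a finger pad.
Only numpy, scipy, OpenCV 4.12 (cv2) and the standard library are available. Lean on these libraries where they do the work, as an engineer would, in place of code of your own. Each camera call takes 0.05 s, during which the arm holds its last target. There are 200 camera calls.

## Working session

There is one attempt and no reset: what is moved stays moved. The work goes in short steps, Python scripts to look and compute and a tool call to move; the robot and the scene stay as the last step left them, time stands still between calls to the robot, and variables do not carry over. Pictures are saved under pics/ and viewed, at most 10 in all, crops included, and the job is handed in when it is done.

Besides the shell and the picture viewer there is one more tool, called after "Emit:" as a command line: name --pt "numbers of a row" for each row, then --argument value for the rest. play_rows: Moves the arm, as the interface text tells. Shift numbers are shares of 300 mm and turn numbers shares of 90 degrees, none past 1 either way. Its arguments: {"type":"object","properties":{"series":{"type":"array","items":{"type":"array","items":{"type":"number","minimum":-1,"maximum":1}}},"hand":{"type":"number"}},"required":["series"]}

```bash
mkdir -p pics; cat > h.py <<'E'
import numpy as np,cv2
from cell import robot
def cap(n):
    c=robot.capture(n); return {k:np.array(v) for k,v in c.items()}
def pts(c):
    h,w=c['depth'].shape; v,u=np.mgrid[:h,:w]; d=c['depth'].astype(float)
    P=np.stack([u*d,v*d,d],-1)@np.linalg.inv(c['intrinsics']).T
    return (P-c['t'])@c['R']
def ray(c,u,v,z):
    d=c['R'].T@np.linalg.inv(c['intrinsics'])@[u,v,1.]; o=-c['R'].T@c['t']
    return o+d*(z-o[2])/d[2]
def proj(c,X):
    p=c['intrinsics']@(c['R']@np.array(X,float)+c['t']); return p[:2]/p[2]
def save(c,n): cv2.imwrite(f'pics/{n}.png',cv2.cvtColor(c['frame'],cv2.COLOR_RGB2BGR))
E
python3 - <<'E'
from h import *
for n in('top','scene'):
    c=cap(n);save(c,n+'0');np.savez(n+'0.npz',**c)
print(robot.get_state())
E
```

```text
{'time_s': 0.1, 'q': array([-1.36098439e+00,  3.42686138e-01,  1.52487187e+00,  2.62763188e-05,
        1.27542552e+00, -1.46047880e-01]), 'joint_vel': array([-0.00193911, -0.00213003, -0.00348531, -0.00188702,  0.00089952,
        0.00015738]), 'effort': array([ 1.67128022e-03, -4.32004559e+01, -2.44694406e+01,  7.19388225e-02,
        5.26062108e-02, -4.03878369e-05]), 'ee_pos': array([ 182.83996564, -491.76250504,  226.11461362]), 'tool_rot': array([-3.14022025e+00, -2.27272216e-04,  3.55851989e-01]), 'force': array([-0.05736481,  0.15130767, -0.50604241]), 'moment': array([ 0.0026859 , -0.01902985,  0.00515904]), 'gripper_force': 0.0, 'gripper_width': 91.87619502059654}
```

View pics/top0.png

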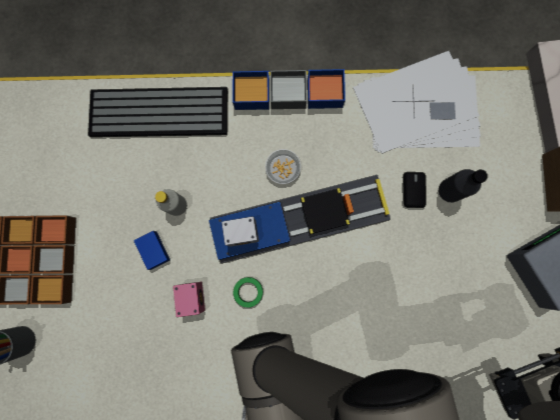

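View pics/scene0.png

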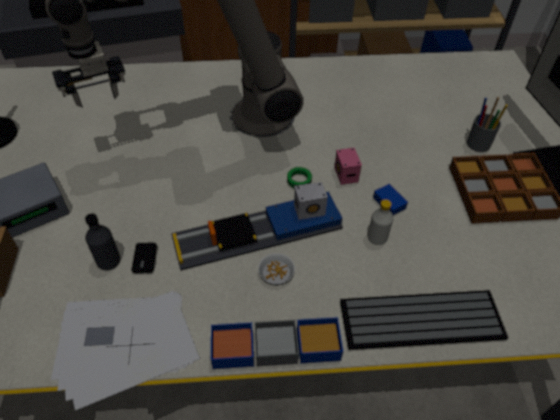

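The top view shows the plate at (249,231) with the housing on it at (239,231). The deck is at (325,212), the orange tab at (348,203), and the yellow stop at (383,197). The pink look-alike is at (187,299). Next I'll measure these.

```bash
cat > m.py <<'E'
from h import *
def meas(c):
    P=pts(c); hsv=cv2.cvtColor(c['frame'],cv2.COLOR_RGB2HSV); H,S,V=[hsv[...,i].astype(int) for i in range(3)]
    yy,xx=np.mgrid[:420,:560]; roi=(xx>200)&(xx<400)&(yy>165)&(yy<270)
    out={}
    def r(n,m,z):
        m=(m&roi).astype(np.uint8); k,l,st,_=cv2.connectedComponentsWithStats(m)
        if k<2:return
        i=1+st[1:,4].argmax(); v,u=np.nonzero(l==i)
        X=np.array([ray(c,a,b,z)[:2] for a,b in zip(u,v)],np.float32)
        out[n]=cv2.minAreaRect(X); Z=P[v,u,2]
        print(n,len(u),np.round(out[n][0],1),np.round(out[n][1],1),round(out[n][2],2),'meanxy',X.mean(0).round(1),'z',np.round(np.percentile(Z,[5,50,95]),1))
    r('plate',(H>100)&(H<125)&(S>120)&(V>40),40)
    r('tab',(H>3)&(H<16)&(S>150)&(V>100),75)
    r('stop',(H>20)&(H<35)&(S>130)&(V>100)&(xx>365),26)
    r('deck',(V<38)&(P[...,2]>33)&(P[...,2]<48),40)
    r('hous',(P[...,2]>105)&(P[...,2]<135),120)
    r('base',(P[...,2]>7)&(P[...,2]<60),12)
    return out
if __name__=='__main__':
    meas(cap('top'))
E
python3 m.py
```

```text
plate 2127 [491.3  93. ] [111.8 197.6] 13.89 meanxy [492.1  82. ] z [35.6 39.4 42.9]
tab 84 [ 555.9 -168.8] [46.2 12.3] 13.44 meanxy [ 556.1 -168.7] z [67.2 74.2 77. ]
stop 120 [ 580.9 -265.9] [99.8  8.9] 13.51 meanxy [ 580.2 -266. ] z [18.7 25.  29.4]
deck 1421 [ 541.9 -110.7] [ 99.2 109.7] 13.47 meanxy [ 541.5 -110.3] z [35.8 39.3 42.7]
hous 785 [484.2 109.3] [60.3 80.6] 8.85 meanxy [484.1 109.4] z [116.1 119.4 122.1]
base 7259 [525.  -41.3] [129.8 484.6] 13.92 meanxy [527.9 -58.1] z [ 9.  35.3 42.1]
```

```bash
cat > plan.py <<'E'
import numpy as np,json,os
from scipy.spatial.transform import Rotation as Ro
O=np.array([515.4,-3.,0]); YAW=0.2426
S=Ro.from_euler('z',YAW)
def st2w(p): return O+S.apply(p)
def w2st(p): return S.inv().apply(np.array(p)-O)
def tool(tilt,dyaw=0):  # tool y=station x; tilt deg about station +x: + puts the body towards -y
    return Ro.from_euler('z',YAW+dyaw)*Ro.from_euler('x',tilt,degrees=True)*Ro.from_euler('z',np.pi/2)*Ro.from_euler('x',np.pi)
def load():
    if os.path.exists('cmd.json'):
        d=json.load(open('cmd.json')); return np.array(d[0]),Ro.from_rotvec(d[1])
    return np.array([182.902,-492.13,226.741]),Ro.from_euler('xyz',[np.pi,0,.356])
def rows(targets,commit=True):
    """targets: list of (station TCP xyz, Rotation)"""
    p0,R0=load(); out=[]
    for p,R in targets:
        s=R0.inv().apply(st2w(p)-p0)/300; t=(R0.inv()*R).as_rotvec()/(np.pi/2)
        r=np.round(np.r_[s,t],3)+0.; assert abs(r).max()<=1,r; out.append(r.tolist())
    print(json.dumps(out))
    r=np.array(out[-1])
    if commit: json.dump([(p0+R0.apply(r[:3]*300)).tolist(),(R0*Ro.from_rotvec(r[3:]*np.pi/2)).as_rotvec().tolist()],open('cmd.json','w'))
def grip2tcp(g,R): return np.array(g)+S.inv().apply(R.apply([0,0,19.]))
def chk():
    from cell import robot
    s=robot.get_state(); p,R=load()
    print('t',round(s['time_s'],2),'st',w2st(s['ee_pos']).round(1),'err',(s['ee_pos']-p).round(1),'roterr',np.degrees((R.inv()*Ro.from_euler('xyz',s['tool_rot'])).as_rotvec()).round(2),'F',s['force'].round(1),'q',s['q'].round(2),'w',round(s['gripper_width'],1),round(s['gripper_force'],1))
E
python3 - <<'E'
from plan import *
p0,R0=load(); a=w2st(p0); b=np.array([0,-208,200.]); R=tool(0)
m=a+(b-a)*.55
print(a,b)
rows([(m,R)]*8)
rows([(b,R)]*8)
E
```

```text
[-440.26372858 -394.93154622  226.741     ] [   0. -208.  200.]
[[0.841, -0.249, 0.049, 0.0, 0.0, -0.928], [0.841, -0.249, 0.049, 0.0, 0.0, -0.928], [0.841, -0.249, 0.049, 0.0, 0.0, -0.928], [0.841, -0.249, 0.049, 0.0, 0.0, -0.928], [0.841, -0.249, 0.049, 0.0, 0.0, -0.928], [0.841, -0.249, 0.049, 0.0, 0.0, -0.928], [0.841, -0.249, 0.049, 0.0, 0.0, -0.928], [0.841, -0.249, 0.049, 0.0, 0.0, -0.928]]
[[0.28, 0.66, 0.04, 0.0, 0.0, 0.0], [0.28, 0.66, 0.04, 0.0, 0.0, 0.0], [0.28, 0.66, 0.04, 0.0, 0.0, 0.0], [0.28, 0.66, 0.04, 0.0, 0.0, 0.0], [0.28, 0.66, 0.04, 0.0, 0.0, 0.0], [0.28, 0.66, 0.04, 0.0, 0.0, 0.0], [0.28, 0.66, 0.04, 0.0, 0.0, 0.0], [0.28, 0.66, 0.04, 0.0, 0.0, 0.0]]
```

```bash
rm cmd.json; python3 - <<'E'
from plan import *
p0,R0=load(); a=w2st(p0); b=np.array([0,-208,200.]); R=tool(0)
m=a+(b-a)*.5; Rm=R0*Ro.from_rotvec([0,0,-.6*np.pi/2])
rows([(m,Rm)]*8)
rows([(b,R)]*8)
E
```

```text
[[0.764, -0.227, 0.045, 0.0, 0.0, -0.6], [0.764, -0.227, 0.045, 0.0, 0.0, -0.6], [0.764, -0.227, 0.045, 0.0, 0.0, -0.6], [0.764, -0.227, 0.045, 0.0, 0.0, -0.6], [0.764, -0.227, 0.045, 0.0, 0.0, -0.6], [0.764, -0.227, 0.045, 0.0, 0.0, -0.6], [0.764, -0.227, 0.045, 0.0, 0.0, -0.6], [0.764, -0.227, 0.045, 0.0, 0.0, -0.6]]
[[0.632, 0.486, 0.044, 0.0, 0.0, -0.328], [0.632, 0.486, 0.044, 0.0, 0.0, -0.328], [0.632, 0.486, 0.044, 0.0, 0.0, -0.328], [0.632, 0.486, 0.044, 0.0, 0.0, -0.328], [0.632, 0.486, 0.044, 0.0, 0.0, -0.328], [0.632, 0.486, 0.044, 0.0, 0.0, -0.328], [0.632, 0.486, 0.044, 0.0, 0.0, -0.328], [0.632, 0.486, 0.044, 0.0, 0.0, -0.328]]
```

Emit:
play_rows --pt "0.764 -0.227 0.045 0 0 -0.6" --pt "0.764 -0.227 0.045 0 0 -0.6" --pt "0.764 -0.227 0.045 0 0 -0.6" --pt "0.764 -0.227 0.045 0 0 -0.6" --pt "0.764 -0.227 0.045 0 0 -0.6" --pt "0.764 -0.227 0.045 0 0 -0.6" --pt "0.764 -0.227 0.045 0 0 -0.6" --pt "0.764 -0.227 0.045 0 0 -0.6" --hand 1

```text
time_s: 0.95
ee_pos: [374.3, -348.0, 213.0]
tool_rot: [-3.141, -0.0, 1.299]
force: [-0.4, 0.8, -0.4]
gripper_width: 32.4
gripper_force: 0.0
```

Emit:
play_rows --pt "0.632 0.486 0.044 0 0 -0.328" --pt "0.632 0.486 0.044 0 0 -0.328" --pt "0.632 0.486 0.044 0 0 -0.328" --pt "0.632 0.486 0.044 0 0 -0.328" --pt "0.632 0.486 0.044 0 0 -0.328" --pt "0.632 0.486 0.044 0 0 -0.328" --pt "0.632 0.486 0.044 0 0 -0.328" --pt "0.632 0.486 0.044 0 0 -0.328"

```text
time_s: 1.75
ee_pos: [564.7, -205.9, 199.9]
tool_rot: [-3.141, -0.0, 1.812]
force: [0.0, -0.5, 0.2]
gripper_width: 0.3
gripper_force: 0.0
```

```bash
python3 - <<'E'
from plan import *
chk()
R=tool(0)
rows([([0,-208,54.],R)]*6)
rows([([0,-208+y,54.],R) for y in (10,20,30,40,45,50,55,60)],)
E
```

```text
t 1.75 st [  -0.9 -208.8  199.9] err [-0.7 -0.9 -0.1] roterr [0.04 0.   0.11] F [ 0.  -0.5  0.2] q [-0.48  0.5   1.34 -0.    1.29 -0.72] w 0.3 0.0
[[0.0, 0.0, 0.487, 0.0, 0.0, 0.0], [0.0, 0.0, 0.487, 0.0, 0.0, 0.0], [0.0, 0.0, 0.487, 0.0, 0.0, 0.0], [0.0, 0.0, 0.487, 0.0, 0.0, 0.0], [0.0, 0.0, 0.487, 0.0, 0.0, 0.0], [0.0, 0.0, 0.487, 0.0, 0.0, 0.0]]
[[0.034, 0.0, 0.0, 0.0, 0.0, 0.0], [0.067, 0.0, 0.0, 0.0, 0.0, 0.0], [0.1, 0.0, 0.0, 0.0, 0.0, 0.0], [0.134, 0.0, 0.0, 0.0, 0.0, 0.0], [0.15, 0.0, 0.0, 0.0, 0.0, 0.0], [0.167, 0.0, 0.0, 0.0, 0.0, 0.0], [0.184, 0.0, 0.0, 0.0, 0.0, 0.0], [0.2, 0.0, 0.0, 0.0, 0.0, 0.0]]
```

Emit:
play_rows --pt "0 0 0.487 0 0 0" --pt "0 0 0.487 0 0 0" --pt "0 0 0.487 0 0 0" --pt "0 0 0.487 0 0 0" --pt "0 0 0.487 0 0 0" --pt "0 0 0.487 0 0 0"

```text
time_s: 2.35
ee_pos: [567.0, -206.6, 57.1]
tool_rot: [3.138, 0.004, 1.812]
force: [-0.9, -0.2, 0.8]
gripper_width: 0.3
gripper_force: 0.0
```

Emit:
play_rows --pt "0.034 0 0 0 0 0" --pt "0.067 0 0 0 0 0" --pt "0.1 0 0 0 0 0" --pt "0.134 0 0 0 0 0" --pt "0.15 0 0 0 0 0" --pt "0.167 0 0 0 0 0" --pt "0.184 0 0 0 0 0" --pt "0.2 0 0 0 0 0"

```text
time_s: 3.15
ee_pos: [552.3, -148.8, 56.0]
tool_rot: [3.139, 0.006, 1.814]
force: [0.2, -10.6, 3.1]
gripper_width: 0.6
gripper_force: 5.2
```

```bash
python3 - <<'E'
from plan import *
chk()
import m; m.meas(m.cap('top'))
E
```

```text
t 3.15 st [   0.8 -150.4   56. ] err [ 1.3 -2.   2.1] roterr [-0.18 -0.36 -0.04] F [  0.2 -10.6   3.1] q [-0.4   0.61  1.61 -0.    0.92 -0.64] w 0.6 5.2
plate 2127 [491.2  93. ] [111.7 197.5] 13.81 meanxy [491.7  81.9] z [35.7 39.4 43. ]
stop 1 [ 535.2 -280.7] [0. 0.] 0.0 meanxy [ 535.2 -280.7] z [411.2 411.2 411.2]
deck 711 [542.2 -43.9] [ 64.4 126.6] 68.32 meanxy [537.8 -49.7] z [36.  39.4 42.7]
hous 783 [484.2 109.2] [60.3 80.8] 8.85 meanxy [484.1 109.4] z [116.2 119.4 122.6]
base 3863 [505.2  39. ] [129.6 319.2] 13.9 meanxy [506.3  44.4] z [ 9.9 38.6 42.6]
```

Emit:
play_rows --pt "0.015 0 0 0 0 0" --pt "0.03 0 0 0 0 0" --pt "0.04 0 0 0 0 0" --pt "0.04 0 0 0 0 0" --pt "0.045 0 0 0 0 0" --pt "0.045 0 0 0 0 0"

```text
time_s: 3.8
ee_pos: [548.9, -135.4, 56.0]
tool_rot: [3.139, 0.006, 1.814]
force: [-0.9, -9.1, 3.3]
gripper_width: 0.3
gripper_force: 4.5
```

Emit:
play_rows --pt "0.005 0 0 0 0 0" --pt "0.01 0 0 0 0 0" --pt "0.01 0 0 0 0 0"

```text
time_s: 4.1
ee_pos: [548.4, -133.3, 56.0]
tool_rot: [3.139, 0.007, 1.815]
force: [-1.2, -12.8, 3.2]
gripper_width: 0.6
gripper_force: 6.1
```

Emit:
play_rows --pt "0.005 0 0 0 0 0" --pt "0.01 0 0 0 0 0" --pt "0.01 0 0 0 0 0"

```text
time_s: 4.4
ee_pos: [548.5, -133.2, 56.1]
tool_rot: [3.138, 0.012, 1.815]
force: [-0.2, -23.8, 0.1]
gripper_width: 0.3
gripper_force: 11.7
```

Emit:
play_rows --pt "0.005 0 0 0 0 0" --pt "0.01 0 0 0 0 0" --pt "0.01 0 0 0 0 0"

```text
time_s: 4.7
ee_pos: [548.5, -133.1, 56.2]
tool_rot: [3.137, 0.016, 1.815]
force: [0.6, -35.8, -4.5]
gripper_width: 0.0
gripper_force: 17.3
```

```bash
python3 - <<'E'
from plan import *
p,R=load(); p=p+R.apply([.075*300,0,0]); json.dump([p.tolist(),R.as_rotvec().tolist()],open('cmd.json','w'))
a=w2st(p); T=tool(0)
rows([(a+[0,-25,0],T)]*2+[(a+[0,-25,190],T)]*6)
g=np.array([-3.3,116.5,80]); R=tool(-30,-.088)
hov=grip2tcp(g-140*S.inv().apply(R.apply([0,0,1])),R)
print(hov); rows([(hov,R)]*8)
E
```

```text
[[-0.083, 0.0, 0.0, 0.0, 0.0, 0.0], [-0.083, 0.0, 0.0, 0.0, 0.0, 0.0], [-0.083, 0.0, -0.633, 0.0, 0.0, 0.0], [-0.083, 0.0, -0.633, 0.0, 0.0, 0.0], [-0.083, 0.0, -0.633, 0.0, 0.0, 0.0], [-0.083, 0.0, -0.633, 0.0, 0.0, 0.0], [-0.083, 0.0, -0.633, 0.0, 0.0, 0.0], [-0.083, 0.0, -0.633, 0.0, 0.0, 0.0]]
[  2.01713115 176.76589513 184.78907386]Traceback (most recent call last):
  File "<stdin>", line 7, in <module>
  File "plan.py", line 18, in rows
    r=np.round(np.r_[s,t],3)+0.; assert abs(r).max()<=1,r; out.append(r.tolist())
                                        ^^^^^^^^^^^^^^^
AssertionError: [ 1.091  0.007  0.197  0.015 -0.333  0.055]
```

Emit:
play_rows --pt "-0.083 0 0 0 0 0" --pt "-0.083 0 0 0 0 0" --pt "-0.083 0 -0.633 0 0 0" --pt "-0.083 0 -0.633 0 0 0" --pt "-0.083 0 -0.633 0 0 0" --pt "-0.083 0 -0.633 0 0 0" --pt "-0.083 0 -0.633 0 0 0" --pt "-0.083 0 -0.633 0 0 0"

```text
time_s: 5.5
ee_pos: [551.6, -147.9, 245.0]
tool_rot: [3.14, 0.001, 1.815]
force: [-1.2, 0.4, -0.5]
gripper_width: 0.5
gripper_force: 0.0
```

```bash
python3 - <<'E'
from plan import *
chk()
rows([([0,20,244],tool(0))]*5)
g=np.array([-3.3,116.5,80]); R=tool(-30,-.088)
hov=grip2tcp(g-140*S.inv().apply(R.apply([0,0,1])),R)
print(hov); rows([(hov,R)]*7)
E
```

```text
t 5.5 st [   0.3 -149.4  245. ] err [0.  1.2 1.1] roterr [-0.11 -0.06 -0.05] F [-1.2  0.4 -0.5] q [-0.4   0.41  1.36  0.    1.36 -0.64] w 0.5 0.0
[[0.568, 0.0, -0.001, 0.0, 0.0, 0.0], [0.568, 0.0, -0.001, 0.0, 0.0, 0.0], [0.568, 0.0, -0.001, 0.0, 0.0, 0.0], [0.568, 0.0, -0.001, 0.0, 0.0, 0.0], [0.568, 0.0, -0.001, 0.0, 0.0, 0.0]]
[  2.01713115 176.76589513 184.78907386]
[[0.523, 0.007, 0.198, 0.015, -0.333, 0.055], [0.523, 0.007, 0.198, 0.015, -0.333, 0.055], [0.523, 0.007, 0.198, 0.015, -0.333, 0.055], [0.523, 0.007, 0.198, 0.015, -0.333, 0.055], [0.523, 0.007, 0.198, 0.015, -0.333, 0.055], [0.523, 0.007, 0.198, 0.015, -0.333, 0.055], [0.523, 0.007, 0.198, 0.015, -0.333, 0.055]]
```

Emit:
play_rows --pt "0.568 0 -0.001 0 0 0" --pt "0.568 0 -0.001 0 0 0" --pt "0.568 0 -0.001 0 0 0" --pt "0.568 0 -0.001 0 0 0" --pt "0.568 0 -0.001 0 0 0" --hand -1

```text
time_s: 6.0
ee_pos: [508.6, 19.6, 242.7]
tool_rot: [-3.138, -0.002, 1.818]
force: [0.8, -0.4, 0.0]
gripper_width: 36.0
gripper_force: 0.0
```

Emit:
play_rows --pt "0.523 0.007 0.198 0.015 -0.333 0.055" --pt "0.523 0.007 0.198 0.015 -0.333 0.055" --pt "0.523 0.007 0.198 0.015 -0.333 0.055" --pt "0.523 0.007 0.198 0.015 -0.333 0.055" --pt "0.523 0.007 0.198 0.015 -0.333 0.055" --pt "0.523 0.007 0.198 0.015 -0.333 0.055" --pt "0.523 0.007 0.198 0.015 -0.333 0.055"

```text
time_s: 6.7
ee_pos: [475.3, 167.7, 184.4]
tool_rot: [-3.14, 0.523, 1.725]
force: [-0.4, 0.3, 0.3]
gripper_width: 89.4
gripper_force: 0.0
```

```bash
python3 - <<'E'
from plan import *
chk()
import m; c=m.cap('top'); m.meas(c)
m.save(c,'top1')
E
```

```text
t 6.7 st [  2.1 175.4 184.4] err [ 0.4 -1.4 -0.3] roterr [0.09 0.01 0.03] F [-0.4  0.3  0.3] q [ 0.49  0.48  1.56 -0.51  1.33  0.51] w 89.4 0.0
plate 2136 [491.3  92.8] [111.7 198.8] 13.81 meanxy [492.   81.4] z [35.5 39.4 43.1]
tab 90 [ 543.  -116.3] [46.8 12.8] 14.41 meanxy [ 542.9 -116.3] z [61.4 73.7 76.9]
stop 121 [ 580.8 -265.3] [99.8  9.2] 14.01 meanxy [ 580.4 -265.7] z [18.  25.  28.2]
deck 1405 [528.8 -58.5] [ 99.2 109.4] 13.93 meanxy [528.3 -57.6] z [36.  39.3 42.7]
hous 787 [484.2 109.1] [60.3 81. ] 8.85 meanxy [484.1 109.3] z [115.6 119.2 122.4]
base 7266 [525.1 -41.3] [129.9 484.6] 13.9 meanxy [528.1 -58.8] z [ 9.1 35.3 42.2]
```

View pics/top1.png

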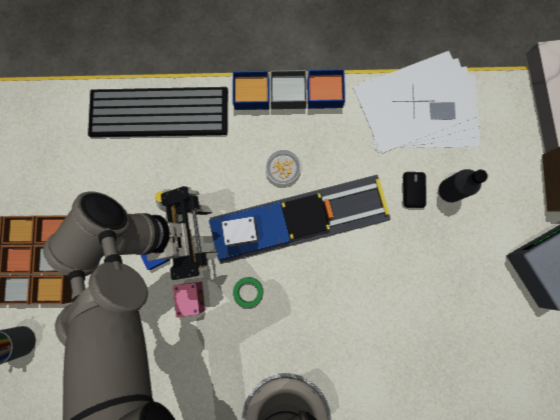

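```bash
python3 - <<'E'
from plan import *
from h import *
c=dict(np.load('top0.npz')); P=pts(c)
print('bottle cap',w2st(ray(c,160,197,150)))
for n,(u0,u1,v0,v1) in dict(bottle=(145,192,185,222),pink=(168,208,275,320)).items():
    q=P[v0:v1,u0:u1].reshape(-1,3); q=q[q[:,2]>25]; q=w2st(q); print(n,np.percentile(q,[2,50,98],axis=0).round(0).tolist())
g=np.array([-3.3,116.5,80]); R=tool(-30,-.088); ax=S.inv().apply(R.apply([0,0,1]))
rows([(grip2tcp(g-d*ax,R),R) for d in (110,75,45,20,5,0,0,0)])
E
```

```text
bottle cap [122.01110782 282.9620713  150.        ]
bottle [[94.0, 252.0, 28.0], [114.0, 271.0, 101.0], [146.0, 303.0, 151.0]]
pink [[-174.0, 261.0, 33.0], [-136.0, 288.0, 79.0], [-97.0, 323.0, 83.0]]
[[0.0, 0.0, 0.1, 0.0, 0.0, 0.0], [0.0, 0.0, 0.217, 0.0, 0.0, 0.0], [0.0, 0.0, 0.317, 0.0, 0.0, 0.0], [0.0, 0.0, 0.4, 0.0, 0.0, 0.0], [0.0, 0.0, 0.45, 0.0, 0.0, 0.0], [0.0, 0.0, 0.467, 0.0, 0.0, 0.0], [0.0, 0.0, 0.467, 0.0, 0.0, 0.0], [0.0, 0.0, 0.467, 0.0, 0.0, 0.0]]
```

The deck at (305,215) now abuts the plate, so the carriage is home, and the gripper is behind and above the housing. The bottle and the pink box are clear of the approach.

Emit:
play_rows --pt "0 0 0.1 0 0 0" --pt "0 0 0.217 0 0 0" --pt "0 0 0.317 0 0 0" --pt "0 0 0.4 0 0 0" --pt "0 0 0.45 0 0 0" --pt "0 0 0.467 0 0 0" --pt "0 0 0.467 0 0 0" --pt "0 0 0.467 0 0 0"

```text
time_s: 7.55
ee_pos: [486.6, 99.2, 64.5]
tool_rot: [3.14, 0.523, 1.722]
force: [0.7, 0.7, -0.2]
gripper_width: 92.0
gripper_force: 0.0
```

Emit:
play_rows --pt "0 0 0 0 0 0" --pt "0 0 0 0 0 0" --pt "0 0 0 0 0 0" --pt "0 0 0 0 0 0" --pt "0 0 0 0 0 0" --pt "0 0 0 0 0 0" --hand 1

```text
time_s: 8.15
ee_pos: [486.0, 100.2, 63.5]
tool_rot: [3.141, 0.523, 1.725]
force: [0.7, 1.3, 1.8]
gripper_width: 59.9
gripper_force: 30.0
```

```bash
python3 - <<'E'
from plan import *
chk()
import m; c=m.cap('top'); 
E
```

```text
t 8.15 st [ -3.7 107.2  63.5] err [0.4 0.3 0.1] roterr [-0.05  0.01  0.  ] F [0.7 1.3 1.8] q [ 0.36  0.6   1.75 -0.62  1.    0.61] w 59.9 30.0
```

```bash
cat >> plan.py <<'E'
def rollpose(yc,th,t0,lift):
    a=np.radians(th); R=tool(t0+th)
    g=[0,yc-40+40*np.cos(a)-40*np.sin(a),40+40*np.cos(a)+40*np.sin(a)+lift]
    return grip2tcp(g,R),R
E
python3 - <<'E'
from plan import *
T=[]
for f in (0,.25,.5,.75,1,1):
    R=tool(-30,-.088*(1-f)); T.append((grip2tcp([-3.3*(1-f),116.5-12.5*f,81],R),R))
rows(T)
rows([rollpose(104,t,-30,1.5) for t in (5,12,19,26,33,40,47,54)])
rows([rollpose(104,t,-30,l) for t,l in ((61,1.5),(68,1.5),(75,1.5),(82,1.5),(87,1),(90,1),(90,.3),(90,0))])
E
```

```text
[[-0.002, 0.0, -0.003, 0.0, 0.0, 0.0], [-0.011, 0.005, 0.002, -0.007, 0.0, -0.012], [-0.019, 0.009, 0.007, -0.014, 0.0, -0.024], [-0.028, 0.013, 0.012, -0.021, 0.0, -0.036], [-0.037, 0.018, 0.017, -0.028, 0.0, -0.049], [-0.037, 0.018, 0.017, -0.028, 0.0, -0.049]]
[[-0.011, 0.0, -0.005, 0.0, 0.055, 0.0], [-0.026, 0.0, -0.009, 0.0, 0.133, 0.0], [-0.042, 0.0, -0.011, 0.0, 0.211, 0.0], [-0.058, 0.0, -0.011, 0.0, 0.289, 0.0], [-0.073, 0.0, -0.009, 0.0, 0.367, 0.0], [-0.088, 0.0, -0.005, 0.0, 0.444, 0.0], [-0.103, 0.0, 0.0, 0.0, 0.522, 0.0], [-0.117, 0.0, 0.008, -0.001, 0.6, 0.0]]
[[-0.015, 0.0, -0.005, 0.0, 0.078, 0.0], [-0.03, 0.0, -0.008, 0.0, 0.155, 0.001], [-0.046, 0.0, -0.01, 0.0, 0.233, 0.001], [-0.061, 0.0, -0.009, 0.0, 0.311, 0.001], [-0.073, 0.0, -0.006, 0.0, 0.367, 0.001], [-0.08, 0.0, -0.004, 0.0, 0.4, 0.001], [-0.081, 0.0, -0.002, 0.0, 0.4, 0.001], [-0.081, 0.0, -0.001, 0.0, 0.4, 0.001]]
```

Emit:
play_rows --pt "-0.002 0 -0.003 0 0 0" --pt "-0.011 0.005 0.002 -0.007 0 -0.012" --pt "-0.019 0.009 0.007 -0.014 0 -0.024" --pt "-0.028 0.013 0.012 -0.021 0 -0.036" --pt "-0.037 0.018 0.017 -0.028 0 -0.049" --pt "-0.037 0.018 0.017 -0.028 0 -0.049"

```text
time_s: 8.8
ee_pos: [492.8, 88.0, 64.4]
tool_rot: [-3.14, 0.524, 1.815]
force: [-0.1, 1.0, -4.3]
gripper_width: 59.8
gripper_force: 30.0
```

Emit:
play_rows --pt "-0.011 0 -0.005 0 0.055 0" --pt "-0.026 0 -0.009 0 0.133 0" --pt "-0.042 0 -0.011 0 0.211 0" --pt "-0.058 0 -0.011 0 0.289 0" --pt "-0.073 0 -0.009 0 0.367 0" --pt "-0.088 0 -0.005 0 0.444 0" --pt "-0.103 0 0 0 0.522 0" --pt "-0.117 0 0.008 -0.001 0.6 0"

```text
time_s: 9.6
ee_pos: [501.1, 57.2, 80.8]
tool_rot: [3.138, -0.422, 1.816]
force: [-0.4, -0.1, -5.5]
gripper_width: 60.0
gripper_force: 30.0
```

Emit:
play_rows --pt "-0.015 0 -0.005 0 0.078 0" --pt "-0.03 0 -0.008 0 0.155 0.001" --pt "-0.046 0 -0.01 0 0.233 0.001" --pt "-0.061 0 -0.009 0 0.311 0.001" --pt "-0.073 0 -0.006 0 0.367 0.001" --pt "-0.08 0 -0.004 0 0.4 0.001" --pt "-0.081 0 -0.002 0 0.4 0.001" --pt "-0.081 0 -0.001 0 0.4 0.001"

```text
time_s: 10.4
ee_pos: [505.9, 35.9, 69.8]
tool_rot: [-3.14, -1.045, 1.812]
force: [0.3, 0.6, -4.2]
gripper_width: 60.1
gripper_force: 30.0
```

```bash
python3 - <<'E'
from plan import *
chk()
import m; c=m.cap('scene'); m.save(c,'sc1'); m.meas(m.cap('top'))
E
```

```text
t 10.4 st [ 0.2 40.  69.8] err [ 0.1 -0.5 -0.6] roterr [ 0.01 -0.16  0.02] F [ 0.3  0.6 -4.2] q [-0.51  0.89  1.52  0.68  1.59 -1.06] w 60.1 30.0
plate 1660 [485.8 115.7] [111.4 150.7] 13.9 meanxy [486.8 135.6] z [35.9 39.4 42.9]
deck 53 [578.  -77.7] [14.6 30.4] 22.7 meanxy [577.5 -77. ] z [36.2 38.9 42.3]
hous 107 [590.4 -43.4] [64.1 16.7] 17.35 meanxy [596.  -42.1] z [105.6 114.6 133.1]
base 1863 [486.4 115. ] [129.5 162.5] 13.97 meanxy [487.9 139.6] z [10.8 39.1 42.6]
```

View pics/sc1.png

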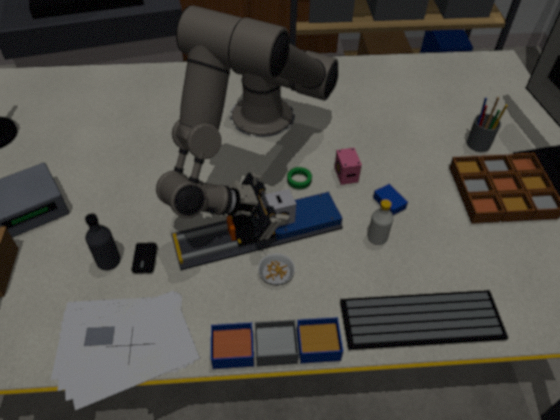

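The housing is held at (275,208), straddling the plate's front edge. Next I'll set it down and regrip.

```bash
python3 - <<'E'
from plan import *
p,R=load(); a=w2st(p); ax=S.inv().apply(R.apply([0,0,1]))
rows([(a-[0,0,.7],R)]*2+[(a-[0,0,1.2],R)]*2)
rows([(a-[0,0,1.2],R)]*5)
a=w2st(load()[0])
rows([(a-d*ax,R) for d in (15,40,80,120,140,140)])
rows([([0,0,250],tool(0))]*8)
E
```

```text
[[-0.002, 0.0, 0.001, 0.0, 0.0, 0.0], [-0.002, 0.0, 0.001, 0.0, 0.0, 0.0], [-0.003, 0.0, 0.002, 0.0, 0.0, 0.0], [-0.003, 0.0, 0.002, 0.0, 0.0, 0.0]]
[[0.0, 0.0, 0.0, 0.0, 0.0, 0.0], [0.0, 0.0, 0.0, 0.0, 0.0, 0.0], [0.0, 0.0, 0.0, 0.0, 0.0, 0.0], [0.0, 0.0, 0.0, 0.0, 0.0, 0.0], [0.0, 0.0, 0.0, 0.0, 0.0, 0.0]]
[[0.0, 0.0, -0.05, 0.0, 0.0, 0.0], [0.0, 0.0, -0.133, 0.0, 0.0, 0.0], [0.0, 0.0, -0.267, 0.0, 0.0, 0.0], [0.0, 0.0, -0.4, 0.0, 0.0, 0.0], [0.0, 0.0, -0.467, 0.0, 0.0, 0.0], [0.0, 0.0, -0.467, 0.0, 0.0, 0.0]]
[[0.454, -0.001, 0.049, 0.0, -0.667, 0.0], [0.454, -0.001, 0.049, 0.0, -0.667, 0.0], [0.454, -0.001, 0.049, 0.0, -0.667, 0.0], [0.454, -0.001, 0.049, 0.0, -0.667, 0.0], [0.454, -0.001, 0.049, 0.0, -0.667, 0.0], [0.454, -0.001, 0.049, 0.0, -0.667, 0.0], [0.454, -0.001, 0.049, 0.0, -0.667, 0.0], [0.454, -0.001, 0.049, 0.0, -0.667, 0.0]]
```

Emit:
play_rows --pt "-0.002 0 0.001 0 0 0" --pt "-0.002 0 0.001 0 0 0" --pt "-0.003 0 0.002 0 0 0" --pt "-0.003 0 0.002 0 0 0"

```text
time_s: 10.9
ee_pos: [505.9, 36.5, 69.4]
tool_rot: [-3.141, -1.047, 1.813]
force: [0.0, 0.3, -5.1]
gripper_width: 59.8
gripper_force: 30.0
```

Emit:
play_rows --pt "0 0 0 0 0 0" --pt "0 0 0 0 0 0" --pt "0 0 0 0 0 0" --pt "0 0 0 0 0 0" --pt "0 0 0 0 0 0" --hand -1

```text
time_s: 11.4
ee_pos: [505.9, 36.4, 69.4]
tool_rot: [-3.141, -1.047, 1.812]
force: [1.3, -0.6, 1.1]
gripper_width: 90.8
gripper_force: 0.0
```

Emit:
play_rows --pt "0 0 -0.05 0 0 0" --pt "0 0 -0.133 0 0 0" --pt "0 0 -0.267 0 0 0" --pt "0 0 -0.4 0 0 0" --pt "0 0 -0.467 0 0 0" --pt "0 0 -0.467 0 0 0"

```text
time_s: 12.0
ee_pos: [536.0, -84.9, 140.7]
tool_rot: [3.136, -1.043, 1.814]
force: [-0.5, 0.6, -0.5]
gripper_width: 91.7
gripper_force: 0.0
```

Emit:
play_rows --pt "0.454 -0.001 0.049 0 -0.667 0" --pt "0.454 -0.001 0.049 0 -0.667 0" --pt "0.454 -0.001 0.049 0 -0.667 0" --pt "0.454 -0.001 0.049 0 -0.667 0" --pt "0.454 -0.001 0.049 0 -0.667 0" --pt "0.454 -0.001 0.049 0 -0.667 0" --pt "0.454 -0.001 0.049 0 -0.667 0" --pt "0.454 -0.001 0.049 0 -0.667 0"

```text
time_s: 12.8
ee_pos: [514.0, 0.4, 250.6]
tool_rot: [3.141, 0.002, 1.819]
force: [-0.4, 0.8, -0.1]
gripper_width: 91.6
gripper_force: 0.0
```

```bash
python3 - <<'E'
from plan import *
chk()
g=np.array([0,24,80]); R=tool(-48); ax=S.inv().apply(R.apply([0,0,1]))
h=grip2tcp(g-130*ax,R); print(h)
rows([(h+[0,0,50],R)]*8)
E
```

```text
t 12.8 st [ -0.5   3.6 250.6] err [-1.2  3.4  0.6] roterr [-0.04 -0.12 -0.34] F [-0.4  0.8 -0.1] q [-0.15  0.3   1.51 -0.    1.32 -0.39] w 91.6 0.0
[-1.07918190e-14  1.06489076e+02  1.54273497e+02]
[[0.355, 0.0, 0.152, 0.0, -0.533, 0.0], [0.355, 0.0, 0.152, 0.0, -0.533, 0.0], [0.355, 0.0, 0.152, 0.0, -0.533, 0.0], [0.355, 0.0, 0.152, 0.0, -0.533, 0.0], [0.355, 0.0, 0.152, 0.0, -0.533, 0.0], [0.355, 0.0, 0.152, 0.0, -0.533, 0.0], [0.355, 0.0, 0.152, 0.0, -0.533, 0.0], [0.355, 0.0, 0.152, 0.0, -0.533, 0.0]]
```

Emit:
play_rows --pt "0.355 0 0.152 0 -0.533 0" --pt "0.355 0 0.152 0 -0.533 0" --pt "0.355 0 0.152 0 -0.533 0" --pt "0.355 0 0.152 0 -0.533 0" --pt "0.355 0 0.152 0 -0.533 0" --pt "0.355 0 0.152 0 -0.533 0" --pt "0.355 0 0.152 0 -0.533 0" --pt "0.355 0 0.152 0 -0.533 0"

```text
time_s: 13.6
ee_pos: [489.4, 100.0, 203.1]
tool_rot: [-3.135, 0.835, 1.816]
force: [0.3, -0.6, 0.4]
gripper_width: 91.6
gripper_force: 0.0
```

```bash
python3 - <<'E'
from plan import *
chk()
import m; c=m.cap('top'); m.save(c,'top2'); o=m.meas(c); print(w2st([*o['hous'][0],0]))
E
```

```text
t 13.6 st [ -0.5 106.2 203.1] err [-0.3 -0.4 -1.2] roterr [ 0.21  0.16 -0.12] F [ 0.3 -0.6  0.4] q [ 0.51  0.51  1.64 -0.82  1.37  0.6 ] w 91.6 0.0
plate 1829 [493.9  82.9] [111.9 177.4] 14.05 meanxy [492.3  97. ] z [35.8 39.3 43.1]
tab 89 [ 543.  -116.5] [46.8 12.7] 13.81 meanxy [ 542.9 -116.4] z [62.4 74.2 77.5]
stop 120 [ 580.8 -265.4] [99.8  9.1] 14.01 meanxy [ 580.4 -265.7] z [19.1 24.9 29.2]
deck 1227 [528.8 -58.7] [ 99.1 109.3] 13.47 meanxy [529.  -63.9] z [36.1 39.3 42.9]
hous 776 [508.2  18.8] [61.  79.4] 14.05 meanxy [508.2  18.7] z [115.9 119.3 122.5]
base 6707 [527.7 -52.2] [129.9 462.3] 13.92 meanxy [530.7 -65.4] z [ 9.  25.2 42.2]
[-1.7908063  22.85070338  0.        ]
```

View pics/top2.png

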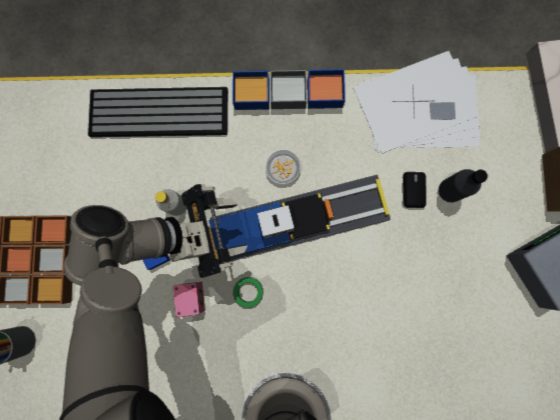

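The housing rests at (275,221) with a black bar up, square to the station. Now the second roll.

```bash
python3 - <<'E'
from plan import *
g=np.array([-1,23.5,80]); R=tool(-48); ax=S.inv().apply(R.apply([0,0,1]))
rows([(grip2tcp(g-130*ax,R),R)]*2+[(grip2tcp(g-d*ax,R),R) for d in (90,50,20,0,0,0)])
rows([(grip2tcp(g+[0.5,0,.8],R),R)]*2)
rows([rollpose(23.5,t,-48,1.5) for t in (5,12,19,26,33,40,47,54)])
rows([rollpose(23.5,t,-48,l) for t,l in ((61,1.5),(68,1.5),(75,1.5),(82,1.5),(87,1),(90,.5),(90,-.5),(90,-.5))])
E
```

```text
[[0.123, -0.003, 0.113, 0.0, 0.0, 0.0], [0.123, -0.003, 0.113, 0.0, 0.0, 0.0], [0.123, -0.003, 0.246, 0.0, 0.0, 0.0], [0.123, -0.003, 0.38, 0.0, 0.0, 0.0], [0.123, -0.003, 0.48, 0.0, 0.0, 0.0], [0.123, -0.003, 0.546, 0.0, 0.0, 0.0], [0.123, -0.003, 0.546, 0.0, 0.0, 0.0], [0.123, -0.003, 0.546, 0.0, 0.0, 0.0]]
[[-0.002, 0.002, -0.001, 0.0, 0.0, 0.0], [-0.002, 0.002, -0.001, 0.0, 0.0, 0.0]]
[[-0.013, 0.002, -0.001, 0.0, 0.055, 0.0], [-0.028, 0.002, 0.003, 0.0, 0.133, 0.0], [-0.042, 0.002, 0.008, 0.0, 0.211, 0.0], [-0.056, 0.002, 0.015, 0.0, 0.289, 0.0], [-0.069, 0.002, 0.023, 0.0, 0.367, 0.0], [-0.08, 0.002, 0.034, 0.0, 0.444, 0.0], [-0.09, 0.002, 0.045, 0.0, 0.522, 0.0], [-0.099, 0.002, 0.057, 0.0, 0.6, 0.0]]
[[-0.016, 0.0, 0.002, 0.0, 0.078, 0.0], [-0.03, 0.0, 0.006, 0.0, 0.155, 0.0], [-0.045, 0.0, 0.012, 0.0, 0.233, 0.0], [-0.058, 0.0, 0.019, 0.0, 0.311, 0.0], [-0.067, 0.0, 0.027, 0.0, 0.367, 0.0], [-0.072, 0.0, 0.033, 0.0, 0.4, 0.0], [-0.073, 0.0, 0.036, 0.0, 0.4, 0.0], [-0.073, 0.0, 0.036, 0.0, 0.4, 0.0]]
```

Emit:
play_rows --pt "0.123 -0.003 0.113 0 0 0" --pt "0.123 -0.003 0.113 0 0 0" --pt "0.123 -0.003 0.246 0 0 0" --pt "0.123 -0.003 0.38 0 0 0" --pt "0.123 -0.003 0.48 0 0 0" --pt "0.123 -0.003 0.546 0 0 0" --pt "0.123 -0.003 0.546 0 0 0" --pt "0.123 -0.003 0.546 0 0 0"

```text
time_s: 14.45
ee_pos: [514.5, 12.4, 73.0]
tool_rot: [-3.133, 0.829, 1.809]
force: [-0.2, 0.4, 0.9]
gripper_width: 91.8
gripper_force: 0.0
```

Emit:
play_rows --pt "0 0 0 0 0 0" --pt "0 0 0 0 0 0" --pt "0 0 0 0 0 0" --pt "0 0 0 0 0 0" --pt "0 0 0 0 0 0" --pt "0 0 0 0 0 0" --hand 1

```text
time_s: 15.05
ee_pos: [513.1, 12.4, 71.5]
tool_rot: [-3.129, 0.829, 1.813]
force: [-3.6, 2.4, 3.4]
gripper_width: 59.9
gripper_force: 29.9
```

Emit:
play_rows --pt "-0.002 0.002 -0.001 0 0 0" --pt "-0.002 0.002 -0.001 0 0 0"

```text
time_s: 15.25
ee_pos: [513.9, 12.2, 71.5]
tool_rot: [-3.129, 0.828, 1.813]
force: [-0.5, 0.8, -2.4]
gripper_width: 60.2
gripper_force: 29.9
```

Emit:
play_rows --pt "-0.013 0.002 -0.001 0 0.055 0" --pt "-0.028 0.002 0.003 0 0.133 0" --pt "-0.042 0.002 0.008 0 0.211 0" --pt "-0.056 0.002 0.015 0 0.289 0" --pt "-0.069 0.002 0.023 0 0.367 0" --pt "-0.08 0.002 0.034 0 0.444 0" --pt "-0.09 0.002 0.045 0 0.522 0" --pt "-0.099 0.002 0.057 0 0.6 0"

```text
time_s: 16.05
ee_pos: [524.1, -20.6, 84.2]
tool_rot: [-3.139, -0.115, 1.804]
force: [-0.7, -1.8, -3.1]
gripper_width: 59.6
gripper_force: 30.0
```

Emit:
play_rows --pt "-0.016 0 0.002 0 0.078 0" --pt "-0.03 0 0.006 0 0.155 0" --pt "-0.045 0 0.012 0 0.233 0" --pt "-0.058 0 0.019 0 0.311 0" --pt "-0.067 0 0.027 0 0.367 0" --pt "-0.072 0 0.033 0 0.4 0" --pt "-0.073 0 0.036 0 0.4 0" --pt "-0.073 0 0.036 0 0.4 0"

```text
time_s: 16.85
ee_pos: [529.0, -42.6, 71.3]
tool_rot: [-3.137, -0.739, 1.798]
force: [0.8, -9.5, 16.4]
gripper_width: 59.8
gripper_force: 30.0
```

```bash
python3 - <<'E'
from plan import *
chk()
p,R=load(); a=w2st(p); ax=S.inv().apply(R.apply([0,0,1]))
rows([(a-[0,0,.8],R)]*3,False)
json.dump([st2w(a-[0,0,.8]).tolist(),R.as_rotvec().tolist()],open('cmd.json','w'))
rows([(a-[0,0,.8]-d*ax,R) for d in (15,40,80,120,150,150)])
E
```

```text
t 16.85 st [  3.7 -41.7  71.3] err [3.  3.  5.8] roterr [-0.34  0.31  0.61] F [ 0.8 -9.5 16.4] q [-0.53  0.79  1.46  0.51  1.47 -0.96] w 59.8 30.0
[[-0.002, 0.0, 0.002, 0.0, 0.0, 0.0], [-0.002, 0.0, 0.002, 0.0, 0.0, 0.0], [-0.002, 0.0, 0.002, 0.0, 0.0, 0.0]]
[[0.0, 0.0, -0.05, 0.0, 0.0, 0.0], [0.0, 0.0, -0.133, 0.0, 0.0, 0.0], [0.0, 0.0, -0.267, 0.0, 0.0, 0.0], [0.0, 0.0, -0.4, 0.0, 0.0, 0.0], [0.0, 0.0, -0.5, 0.0, 0.0, 0.0], [0.0, 0.0, -0.5, 0.0, 0.0, 0.0]]
```

```bash
python3 - <<'E'
from plan import *
from h import *
c=cap('scene'); a=c['frame'][150:270,170:350]
t=cap('top'); b=t['frame'][160:280,200:380]; w=cap('wrist')['frame']
im=np.vstack([np.hstack([cv2.resize(a,(400,266),interpolation=2),cv2.resize(b,(400,266),interpolation=2)]),np.hstack([cv2.resize(w,(400,300)),np.zeros((300,400,3),np.uint8)])])
cv2.imwrite('pics/mix.png',im[...,::-1]); chk()
E
```

```text
t 17.0 st [  3.7 -41.1  71.4] err [ -21.2  101.  -104.8] roterr [-0.31  0.28  0.57] F [ 2.2 -9.6 15.3] q [-0.53  0.79  1.46  0.51  1.47 -0.96] w 60.2 30.0
```

View pics/mix.png

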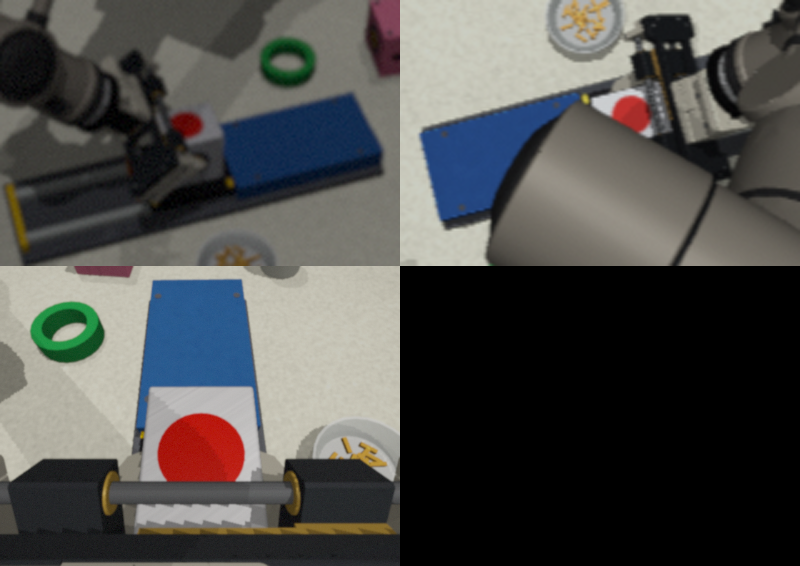

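The red dot is up and the housing is on the deck, with the yellow corner mark visible between it and the plate. The arm had stopped a few mm short at the grasp, which explains the light contact force. I'll ease off, open and retreat.

Emit:
play_rows --pt "0.002 0 -0.003 0 0 0" --pt "0.002 0 -0.003 0 0 0"

```text
time_s: 17.2
ee_pos: [528.4, -41.3, 71.4]
tool_rot: [-3.135, -0.739, 1.798]
force: [1.4, -6.6, 8.6]
gripper_width: 59.8
gripper_force: 30.0
```

Emit:
play_rows --pt "0 0 0 0 0 0" --pt "0 0 0 0 0 0" --pt "0 0 0 0 0 0" --pt "0 0 0 0 0 0" --pt "0 0 0 0 0 0" --hand -1

```text
time_s: 17.7
ee_pos: [526.8, -39.5, 69.9]
tool_rot: [-3.13, -0.742, 1.796]
force: [-0.7, 0.5, -0.0]
gripper_width: 91.0
gripper_force: 0.0
```

Emit:
play_rows --pt "0 0 -0.05 0 0 0" --pt "0 0 -0.133 0 0 0" --pt "0 0 -0.267 0 0 0" --pt "0 0 -0.4 0 0 0" --pt "0 0 -0.55 0 0 0" --pt "0 0 -0.7 0 0 0" --pt "0 0 -0.7 0 0 0"

```text
time_s: 18.4
ee_pos: [562.4, -181.4, 228.6]
tool_rot: [-3.138, -0.734, 1.799]
force: [0.4, 0.7, 0.2]
gripper_width: 92.2
gripper_force: 0.0
```

```bash
python3 - <<'E'
from plan import *
import m; c=m.cap('top'); m.save(c,'top3'); o=m.meas(c); 
for k in ('hous','tab','deck'):
    if k in o: print(k,w2st([*o[k][0],0]).round(1))
E
```

```text
plate 3047 [491.4  92.6] [111.5 198.4] 13.9 meanxy [491.   92.4] z [35.7 39.4 43. ]
tab 50 [ 553.1 -114. ] [25.9 12.6] 12.6 meanxy [ 552.9 -113.8] z [63.2 74.  77.8]
stop 96 [ 593.2 -262.1] [74.2 10.1] 15.02 meanxy [ 592.1 -262.6] z [17.7 24.3 27.9]
deck 103 [511.6 -11.3] [76.5 33.1] 39.46 meanxy [502.5 -18.4] z [36.2 39.5 43.3]
hous 708 [528.7 -50.9] [60.  79.9] 13.46 meanxy [530.4 -48.1] z [116.2 119.4 122.9]
base 6221 [525.  -41.3] [129.9 484.6] 13.92 meanxy [525.6 -22.5] z [ 9.1 36.6 42.3]
hous [  1.4 -49.7   0. ]
tab [  10.  -116.8    0. ]
deck [-5.7 -7.2  0. ]
```

View pics/top3.png

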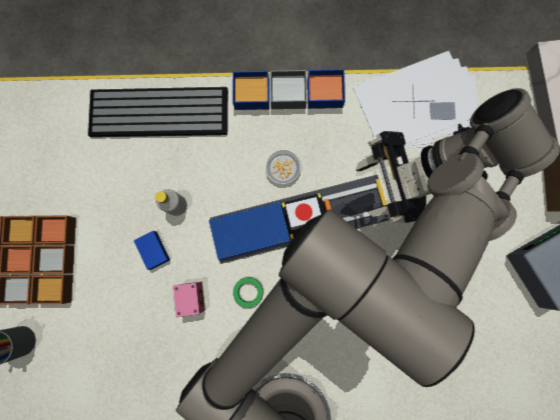

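The red dot is up at (304,212), and the housing sits squarely on the home deck. The arm covers the flask and the mouse in this view, so I'll check the scene camera before handing in.

```bash
python3 - <<'E'
from h import *
c=cap('scene'); o=dict(np.load('scene0.npz'))
for n,(u0,u1,v0,v1) in dict(flask=(80,125,210,275),mouse=(130,162,238,275)).items():
    for k in (o,c):
        g=cv2.cvtColor(k['frame'],cv2.COLOR_RGB2GRAY)[v0:v1,u0:u1]; v,u=np.nonzero(g<45); print(n,len(u),u.mean()+u0,v.mean()+v0)
cv2.imwrite('pics/fl.png',cv2.cvtColor(c['frame'][100:300,30:330],cv2.COLOR_RGB2BGR))
E
```

```text
flask 1173 101.59079283887468 244.27962489343565
flask 1163 101.63542562338779 244.38349097162512
mouse 627 144.22169059011165 257.5837320574163
mouse 633 144.29225908372828 257.4044233807267
```

View pics/fl.png

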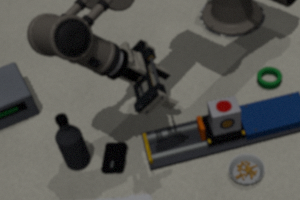

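The flask (70,145 in the crop) and mouse (115,157) haven't moved. The housing sits on the deck with the red dot up, and the arm is clear of everything.

```bash
python3 -c "
from cell import robot
print(robot.hand_in())"
```

```text
the job is handed in; nothing more can be done
None
```

The job is handed in: the carriage is fully home, and the housing was rolled two quarter turns and sits red dot up, square and wholly on the deck; the flask and mouse measured unmoved, and the other bench items look undisturbed in the last top view.

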